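# Reset the radio chargers' power unit by key and put the key away

## Task

The radio chargers' power unit has tripped: it is the low grey box on rubber feet, with slats on its lid and sockets in its front, and its key stands in the switch lock on top. Turn that key clockwise until it stops, turn it back to where it was, the only position where it comes out, then pull it out and put it in the shallow square tray. Leave the key in the cash box alone.

Things in the scene. Friction and masses are not known exactly. Their poses are not given: they have to be found in the camera images.
- key: Power unit's tubular key, 59 mm long, 35 g, upright in its lock. Black head 30 wide (key x), 9 thick (y), 36 mm tall: pinch its flats. Below, steel shank 12 mm across, 23 long, lug to +x near the foot. Origin: mid-head, 41 above the foot, 24 above the lock's face; z up. Starts in the release position, yaw within 25 deg of 0. Play 1.5 mm, 5 deg. Turned over 15 deg it is caught; else it lifts out freely, 17 mm.
- switch_lock (a joint): Plug of the lock, turned by the key on its axis. 0 rad: release position, a stop; grows clockwise seen from above to a stop at 1.05 (60 deg); lags the key up to 0.15. Friction 0.04 N m, no spring. Lock: steel barrel 42 mm across, 17 high, mid-lid of the power unit: grey box 140 x 160 x 70 mm, rubber feet, dark slats on the lid. Unit, cash box and tray swap places.
- tray: Fixed shallow square tray of grey plastic, 170 x 170 mm outside and 22 mm high, walls and floor 4 mm thick, a thin cork sheet inside. Origin: centre of its underside on the table; x and y along its sides, z up. The white round dish is not it.
- cash_key (a point): A bystander, to be left as it is: a like key in a like lock on the grey cash box (150 x 190 x 85 mm, seam round the lid, wire handle on top, no slats), started at any angle. The point is on the edge of its head, 15 mm off the lock's axis, 126 mm above the table, towards that key's +x.
Not all that is in view belongs to the job. What is shaped like the part that bears switch_lock but pink or purple is not meant.

How it is judged:
By the outcome, as a careful person would: the job done as asked, in the order asked, and still so for the second after the job is handed in, with the robot touching nothing.
It also fails if it takes over 53 s, if anything falls off the work surface, if the arm or the gripper's body presses on something with over 40 N, if the wrist force passes 120 N, or if a joint passes its speed limit or range.

## Robot

A 6-joint arm with a two-finger parallel gripper is mounted at the origin on the work surface. World frame = base frame: x ahead of the robot, y to its left, z up, the work surface at z = 0. Lengths are in m, angles in degrees, forces in N, time in s.
With the tool pointing down it reaches from about 0.35 to 0.875 m from the base axis. Payload 4.2 kg.
Tool frame: the origin (TCP) lies on the centre line of the jaws, within the pads' length; the fingertips stand 25 mm ahead of it and the grasp point (between the pads) lies 6 mm ahead of it; z points along the fingers, y is the line along which they close (so a half turn about z gives the same grasp; the last joint's range is limited). The gripper opens to 87 mm and grips with 3 to 60 N. Pads are 19 mm wide; open, the fingers measure 117 mm over their backs; the gripper's body (75 mm by 190 mm) begins 51 mm behind the grasp point.
Start: joints at [86.723, 22.042, 0.453, 0, -68.411, -14.817], TCP at [0.194, 0.594, 0.248] pointing down, gripper open.
Joint ranges: [-179.83, 179.83], [-69.29, 118.12], [-61.27, 80.66], [-181.25, 117.63], [-171.15, -9.14], [-177.46, 177.46]. Speed limits (degrees/s): [159.86, 159.86, 180, 180, 180, 180].

## Interface

Orientations are given as a 3x3 rotation matrix whose columns are the frame's x, y, z axes.
In Python, from station import r gives the robot as it stands.
- The arm moves only by the tool move_arm, never from a script. Its argument "series" is a list of rows, each an object with "grip": the opening, from 0 (shut) to 1 (fully open); "xyz": the shift along the tool's x, y, z in mm, a list of three; "angular": the turn, a rotation vector about the tool's x, y, z in rad, a list of three. A call has 1 to 10 rows; each row is the pose to reach, as a shift and turn from the pose commanded when the call began, along the tool's axes at that moment; what a row does not reach only later rows make up. A row lasts 1/10 s, in which the tool goes at most 50 mm and 8.59 degrees, less where a joint would pass 70% of its speed; a pose out of reach is approached as far as the arm can. A call with a gripper value outside its range is refused whole. The fingers move at their own pace and stop on an object; the grip force is fixed at half the most. Time passes only in rows, so rows that repeat a pose let the fingers close. It gives the time, the measured TCP pose, the force, the opening and the grip force at its end, in the units of the state.
- r.sense(): the state, without advancing time (a new reading comes with each control period).
- r.capture(name): name is "scene" or "top" or "wrist"; returns a dict with "img" (480x640x3 uint8, red, green, blue), "camera_matrix" (3x3 intrinsics, pixels), "k1" (the pictures are not rectified: a ray, as slopes to the right and down, at radius r is drawn at 1 + k1 r^2 times it, then the intrinsics apply), "rvec" (rotation vector, rad) and "tvec" (3), from world to camera coordinates, as OpenCV has them; the wrist camera has in their place "hand_eye" (4x4, takes a point from camera to tool coordinates, whose origin is the TCP and whose axes are the flange's). Camera axes: x right, y down, z forward; pixel columns grow to the right and rows downward; lengths in m; the calibration is good to about 2 mm. A picture is of the moment at which its call begins: read the wrist's pose just before it. There is no depth.
- r.finish_job(): hands the job in; it is judged then, once.
The state is a dict: "time_s": time; "joints": joint angles; "joint_velocities": joint speeds; "effort": joint torques, N m; "tcp_pos": TCP position; "ee_rot": TCP orientation; "wrist_force": force on the tool from outside, world axes, zero at the start; "moment": the same for the moment, N m; "gripper_width": opening from 0.0 (shut) to 1.0 (fully open); "gripper_force": force on a finger pad.
Only numpy, scipy, OpenCV 4.12 (cv2) and the standard library are available. Lean on these libraries where they do the work, as an engineer would, in place of code of your own. Each camera call takes 0.05 s, during which the arm holds its last target. There are 200 camera calls.

## Working session

There is one attempt and no reset: what is moved stays moved. The work goes in short steps, Python scripts to look and compute and a tool call to move; the robot and the scene stay as the last step left them, time stands still between calls to the robot, and variables do not carry over. Pictures are saved under pics/ and viewed, at most 10 in all, crops included, and the job is handed in when it is done.

Besides the shell and the picture viewer there is one more tool, called after "Request:" as name([rows], argument=value, ...), one row to a line, values as JSON. move_arm: Moves the arm, as the interface text tells. Its arguments: {"type":"object","properties":{"series":{"type":"array"}},"required":["series"]}

```bash
mkdir -p pics; cat > h.py <<'E'
import numpy as np, cv2
from station import r
def cap(n):
    s=r.sense(); c=r.capture(n); K=np.array(c["camera_matrix"],float)
    if n=="wrist":
        H=np.array(c["hand_eye"]); T=np.eye(4);T[:3,:3]=s["ee_rot"];T[:3,3]=s["tcp_pos"]
        W=T@H
    else:
        R=cv2.Rodrigues(np.array(c["rvec"],float))[0]; W=np.eye(4);W[:3,:3]=R.T;W[:3,3]=-R.T@np.array(c["tvec"],float).ravel()
    return c["img"],K,c["k1"],W
def ray(cam,u,v):
    _,K,k1,W=cam
    p=cv2.undistortPoints(np.array([[[u,v]]],float),K,np.array([k1,0,0,0,0.]))[0,0]
    return W[:3,3],W[:3,:3]@np.array([p[0],p[1],1])
def atz(cam,u,v,z):
    o,d=ray(cam,u,v); return (o+d*(z-o[2])/d[2]).round(4)
def proj(cam,P):
    _,K,k1,W=cam; R=W[:3,:3].T
    return cv2.projectPoints(np.array(P,float).reshape(-1,1,3),cv2.Rodrigues(R)[0],-R@W[:3,3],K,np.array([k1,0,0,0,0.]))[0][:,0]
def save(cam,f): cv2.imwrite(f,cam[0][:,:,::-1])
E
python3 - <<'E'
from h import *
a=cap("top");b=cap("scene");save(a,"pics/top.png");save(b,"pics/scene.png")
s=r.sense();print(s["tcp_pos"],s["ee_rot"],s["time_s"],a[3],b[3])
E
```

```text
[0.19392855 0.59363984 0.24655156] [[ 9.50509709e-01 -3.10694434e-01 -5.11309763e-04]
 [-3.10694834e-01 -9.50507754e-01 -1.93107248e-03]
 [ 1.13969577e-04  1.99436444e-03 -9.99998005e-01]] 0.1 [[ 2.24695818e-02 -9.73884529e-01  2.25929287e-01  2.19783635e-01]
 [-9.99746985e-01 -2.21237308e-02  4.06294140e-03 -8.94675868e-02]
 [ 1.04156295e-03 -2.25963416e-01 -9.74135232e-01  1.23661307e+00]
 [ 0.00000000e+00  0.00000000e+00  0.00000000e+00  1.00000000e+00]] [[-0.80856532  0.37658203 -0.45211515  0.94419785]
 [ 0.5883128   0.50369511 -0.63259725  0.59585059]
 [-0.01049656 -0.77748132 -0.62881843  0.78422888]
 [ 0.          0.          0.          1.        ]]
```

View pics/top.png

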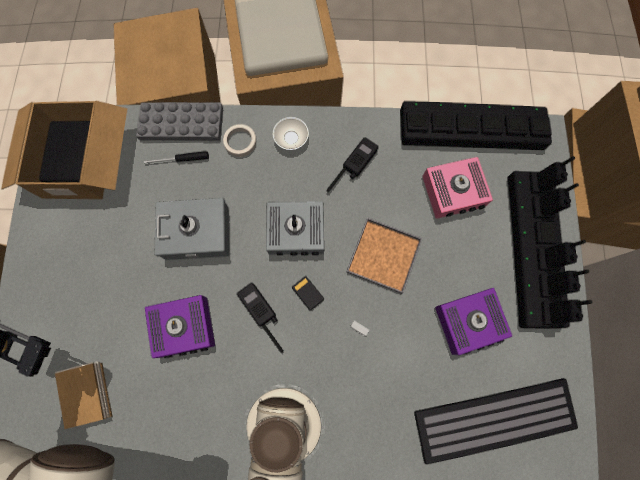

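View pics/scene.png

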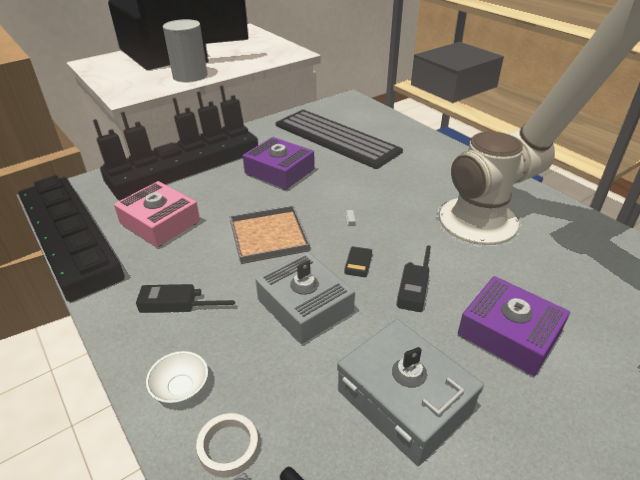

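Top view candidates: the grey slatted unit's key (295,225), the cash box's key (188,222; handle, no slats), purple (175,326) and (479,321), pink (461,183). I choose the grey slatted unit with sockets at (295,225). The tray is the cork-lined square at (384,256); the dish (290,135) is not it. Now a close crop to check.

```bash
python3 - <<'E'
from h import *
a=cap("top");b=cap("scene")
A=cv2.resize(a[0][190:260,260:330],(400,400),interpolation=cv2.INTER_CUBIC)
B=cv2.resize(b[0][240:310,265:335],(400,400),interpolation=cv2.INTER_CUBIC)
cv2.imwrite("pics/crop.png",np.hstack([A,B])[:,:,::-1])
print("head",atz(a,295,222,.111),"lock",atz(a,295,225,.087))
print("tray",[atz(a,u,v,.022) for u,v in((370,220),(420,239),(402,292),(348,270))])
print("lid",[atz(a,u,v,.07) for u,v in((268,203),(323,201),(324,248),(267,249))])
E
```

```text
head [ 0.5345 -0.0207  0.111 ] lock [ 0.5327 -0.0195  0.087 ]
tray [array([ 0.5704, -0.2323,  0.022 ]), array([ 0.517 , -0.3766,  0.022 ]), array([ 0.3632, -0.3214,  0.022 ]), array([ 0.4223, -0.1695,  0.022 ])]
lid [array([0.5997, 0.0597, 0.07  ]), array([ 0.609 , -0.0947,  0.07  ]), array([ 0.4739, -0.1001,  0.07  ]), array([0.4675, 0.056 , 0.07  ])]
```

View pics/crop.png

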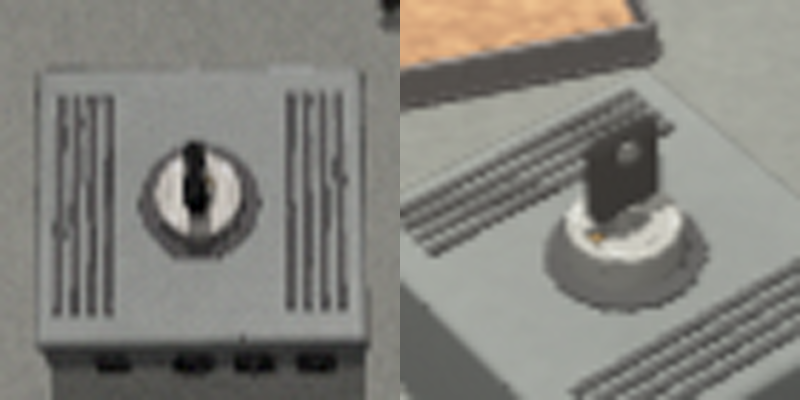

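The crop confirms the slatted grey unit: two slat banks, sockets at its lower edge, key head with its flats facing ±y, yaw near 0. I'll move over it for a wrist view.

Request:
move_arm([
  {"grip": 1, "xyz": [45, 42, -10], "angular": [0, 0, -0.05]},
  {"grip": 1, "xyz": [80, 74, -30], "angular": [0, 0, -0.1]},
  {"grip": 1, "xyz": [115, 106, -33], "angular": [0, 0, -0.15]},
  {"grip": 1, "xyz": [150, 138, -33], "angular": [0, 0, -0.2]},
  {"grip": 1, "xyz": [185, 170, -33], "angular": [0, 0, -0.25]},
  {"grip": 1, "xyz": [220, 202, -33], "angular": [0, 0, -0.3]},
  {"grip": 1, "xyz": [255, 234, -33], "angular": [0, 0, -0.316]},
  {"grip": 1, "xyz": [290, 266, -33], "angular": [0, 0, -0.316]},
  {"grip": 1, "xyz": [325, 300, -33], "angular": [0, 0, -0.316]},
  {"grip": 1, "xyz": [325, 300, -33], "angular": [0, 0, -0.316]},
])

```text
time_s: 1.2
tcp_pos: [0.411, 0.2036, 0.2805]
ee_rot: [[1.0, -0.007, -0.0], [-0.007, -1.0, -0.001], [-0.0, 0.001, -1.0]]
wrist_force: [-0.3, 0.0, -0.5]
gripper_width: 0.999
gripper_force: 0.0
```

Request:
move_arm([
  {"grip": 1, "xyz": [20, 36, 0], "angular": [0, 0, 0]},
  {"grip": 1, "xyz": [40, 72, 0], "angular": [0, 0, 0]},
  {"grip": 1, "xyz": [60, 108, 0], "angular": [0, 0, 0]},
  {"grip": 1, "xyz": [80, 144, 0], "angular": [0, 0, 0]},
  {"grip": 1, "xyz": [100, 180, 0], "angular": [0, 0, 0]},
  {"grip": 1, "xyz": [120, 216, 0], "angular": [0, 0, 0]},
  {"grip": 1, "xyz": [124, 224, 0], "angular": [0, 0, 0]},
  {"grip": 1, "xyz": [124, 224, 0], "angular": [0, 0, 0]},
  {"grip": 1, "xyz": [124, 224, 0], "angular": [0, 0, 0]},
])

```text
time_s: 2.1
tcp_pos: [0.5335, -0.0153, 0.2803]
ee_rot: [[1.0, 0.001, -0.001], [0.001, -1.0, 0.0], [-0.001, -0.0, -1.0]]
wrist_force: [-0.6, 0.2, 0.0]
gripper_width: 1.003
gripper_force: 0.0
```

```bash
python3 - <<'E'
from h import *
w=cap("wrist");save(w,"pics/w1.png");print(r.sense()["tcp_pos"],r.sense()["joints"],w[3],proj(w,[[.537,-.02,.129],[.537,-.02,.087]]))
E
```

```text
[ 0.53341861 -0.01492882  0.28053067] [ 1.58118008e+01  1.18054530e+01 -9.24508592e+00 -1.98446534e-02
 -6.89567948e+01  7.42791556e+01] [[ 0.00139054 -0.95779851 -0.28743708  0.61321055]
 [-0.99999761 -0.00181711  0.00121727 -0.01561158]
 [-0.00168821  0.2874347  -0.95779875  0.41793405]
 [ 0.          0.          0.          1.        ]] [[321.75640797 224.95066426]
 [321.08558313 212.40666962]]
```

View pics/w1.png

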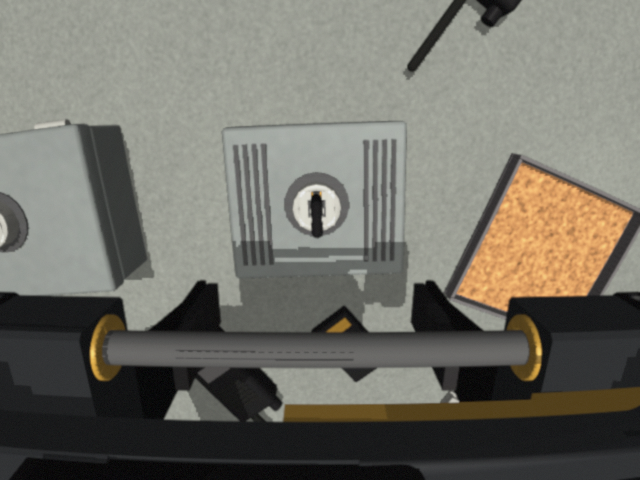

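The wrist view shows the unit with its key at (317,212), lug/gold mark near (317,196), cash box at left, tray at right. I'll enlarge it to measure.

```bash
python3 - <<'E'
from h import *
w=cap("wrist");g=w[0][165:245,270:370]
cv2.imwrite("pics/w1c.png",cv2.resize(g,(800,640),interpolation=cv2.INTER_CUBIC)[:600,:,::-1])
gray=cv2.cvtColor(w[0],cv2.COLOR_RGB2GRAY)
m=np.zeros_like(gray);m[175:240,285:350]=(gray[175:240,285:350]<45)
n,l,st,c=cv2.connectedComponentsWithStats(m);
for i in range(1,n):
  if st[i][4]>20:
    p=np.argwhere(l==i)[:,::-1].astype(float);print(st[i],c[i])
# bright face
m2=np.zeros_like(gray);m2[175:240,285:350]=(gray[175:240,285:350]>170);ys,xs=np.nonzero(m2);print("face",xs.min(),xs.max(),ys.min(),ys.max())
fc=atz(w,(xs.min()+xs.max())/2,(ys.min()+ys.max())/2,.087);print(fc)
for P in((224,129),(405,122),(407,276),(238,277)):print(atz(w,*P,.07))
E
```

```text
[311 194  12  43 379] [316.70976253 214.99208443]
face 294 340 185 229
[ 0.5417 -0.0162  0.087 ]
[0.6062 0.0635 0.07  ]
[ 0.6123 -0.0909  0.07  ]
[ 0.4717 -0.1017  0.07  ]
[0.4703 0.0584 0.07  ]
```

View pics/w1c.png

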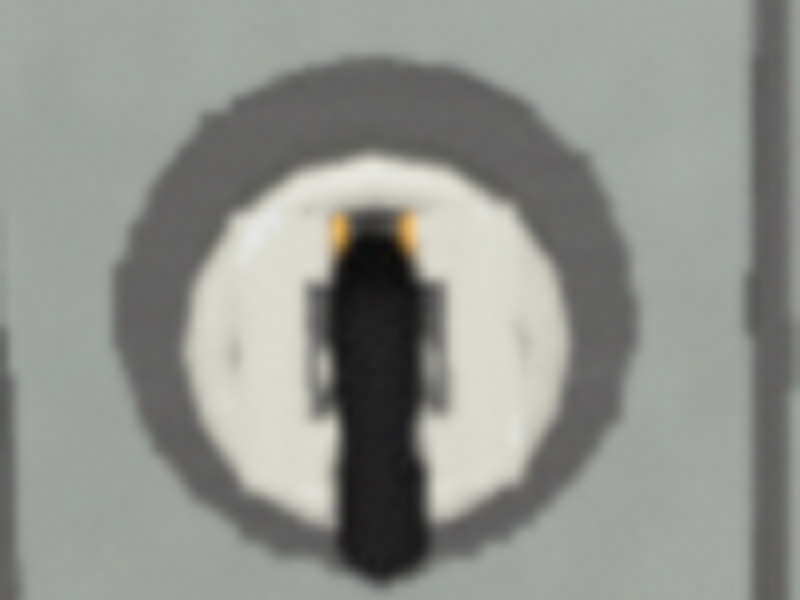

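```bash
python3 - <<'E'
from h import *
w=cap("wrist")
print(atz(w,317.1,207.5,.087),"botend",atz(w,317.8,237.3,.129),"topend",atz(w,316.7,193,.093))
for c in [(.541,-.017)]:
  for yaw in(-10,-5,0,5,10):
    a=np.radians(yaw);R=np.array([np.cos(a),np.sin(a)])*.015
    print(yaw,proj(w,[[*(np.array(c)+s*R),z] for s,z in((-1,.129),(1,.129),(1,.093))]).round(1).tolist())
t=cap("top");print(atz(t,295,226,.087))
print(proj(t,[[.541,-.017,.087],[.526,-.017,.129],[.556,-.017,.129]]))
E
```

```text
[ 0.5413 -0.0161  0.087 ] botend [ 0.5273 -0.0166  0.129 ] topend [ 0.5549 -0.0157  0.093 ]
-10 [[314.9, 238.6], [322.0, 200.4], [321.4, 191.9]]
-5 [[316.6, 238.8], [320.3, 200.2], [319.8, 191.7]]
0 [[318.3, 238.9], [318.5, 200.1], [318.3, 191.7]]
5 [[320.0, 238.8], [316.8, 200.2], [316.7, 191.7]]
10 [[321.7, 238.6], [315.0, 200.4], [315.1, 191.9]]
[ 0.5298 -0.0196  0.087 ]
[[294.19907627 222.04593097]
 [293.15189474 223.21723231]
 [293.56066541 212.31660329]]
```

Request:
move_arm([
  {"grip": 0.6, "xyz": [7, 1.5, 30], "angular": [0, 0, -0.035]},
  {"grip": 0.5, "xyz": [7, 1.5, 65], "angular": [0, 0, -0.035]},
  {"grip": 0.5, "xyz": [7, 1.5, 95], "angular": [0, 0, -0.035]},
  {"grip": 0.5, "xyz": [7, 1.5, 110], "angular": [0, 0, -0.035]},
  {"grip": 0.5, "xyz": [7, 1.5, 110], "angular": [0, 0, -0.035]},
  {"grip": 0.5, "xyz": [7, 1.5, 110], "angular": [0, 0, -0.035]},
  {"grip": 0.5, "xyz": [7, 1.5, 110], "angular": [0, 0, -0.035]},
])

```text
time_s: 3.0
tcp_pos: [0.5418, -0.017, 0.1721]
ee_rot: [[0.999, 0.036, 0.003], [0.036, -0.999, 0.0], [0.003, -0.0, -1.0]]
wrist_force: [-1.0, 0.5, 1.1]
gripper_width: 0.52
gripper_force: 0.0
```

```bash
python3 - <<'E'
from h import *
w=cap("wrist");save(w,"pics/w2.png");s=r.sense();print(s["tcp_pos"],s["ee_rot"],s["joint_velocities"])
print(proj(w,[[.541,-.0165,.129],[.541,-.0165,.087]]))
E
```

```text
[ 0.54172703 -0.01706727  0.17211183] [[ 9.99354170e-01  3.58004063e-02  3.09421600e-03]
 [ 3.57987685e-02 -9.99358849e-01  5.83092518e-04]
 [ 3.11310709e-03 -4.71946817e-04 -9.99995043e-01]] [-0.17816788 -0.03716528 -0.27013308 -0.09669262 -0.02835038  0.02674681]
[[313.98824188 289.42315813]
 [314.35705104 260.77795697]]
```

View pics/w2.png

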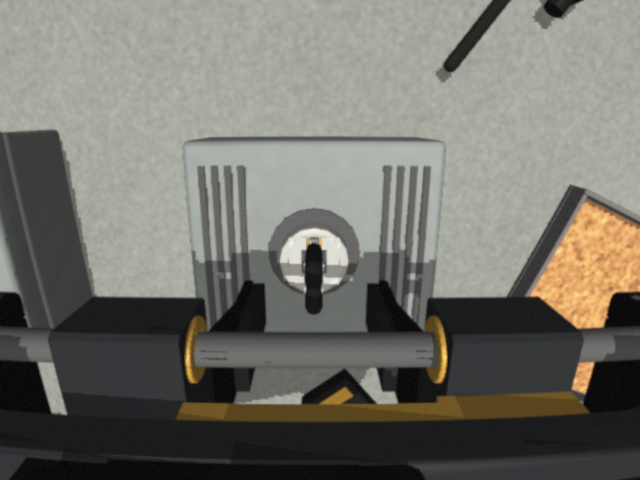

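The head stands vertical at (314,275), midway between the fingers (264 and 368), so it is aligned. Now descending and closing.

Request:
move_arm([
  {"grip": 0.5, "xyz": [-0.5, 0, 20], "angular": [0, 0, 0]},
  {"grip": 0.5, "xyz": [-0.5, 0, 40], "angular": [0, 0, 0]},
  {"grip": 0.5, "xyz": [-0.5, 0, 51], "angular": [0, 0, 0]},
  {"grip": 0.5, "xyz": [-0.5, 0, 51], "angular": [0, 0, 0]},
  {"grip": 0.3, "xyz": [-0.5, 0, 51], "angular": [0, 0, 0]},
  {"grip": 0.2, "xyz": [-0.5, 0, 51], "angular": [0, 0, 0]},
  {"grip": 0.15, "xyz": [-0.5, 0, 51], "angular": [0, 0, 0]},
  {"grip": 0.15, "xyz": [-0.5, 0, 51], "angular": [0, 0, 0]},
])

```text
time_s: 3.85
tcp_pos: [0.5407, -0.0174, 0.1202]
ee_rot: [[0.999, 0.035, 0.001], [0.035, -0.999, 0.0], [0.001, -0.0, -1.0]]
wrist_force: [-0.4, 0.2, 0.8]
gripper_width: 0.224
gripper_force: 0.0
```

Request:
move_arm([
  {"grip": 0.12, "xyz": [0, 0, 0], "angular": [0, 0, 0]},
  {"grip": 0.08, "xyz": [0, 0, 0], "angular": [0, 0, 0]},
  {"grip": 0.04, "xyz": [0, 0, 0], "angular": [0, 0, 0]},
  {"grip": 0, "xyz": [0, 0, 0], "angular": [0, 0, 0]},
  {"grip": 0, "xyz": [0, 0, 0], "angular": [0, 0, 0]},
])

```text
time_s: 4.35
tcp_pos: [0.5405, -0.0171, 0.1197]
ee_rot: [[0.999, 0.035, 0.0], [0.035, -0.999, 0.001], [0.0, -0.001, -1.0]]
wrist_force: [-0.2, 3.8, 1.9]
gripper_width: 0.1
gripper_force: 30.0
```

Request:
move_arm([
  {"grip": 0, "xyz": [0, -0.6, 0], "angular": [0, 0, 0]},
  {"grip": 0, "xyz": [0, -0.6, 0], "angular": [0, 0, 0.08]},
  {"grip": 0, "xyz": [0, -0.6, 0], "angular": [0, 0, 0.16]},
  {"grip": 0, "xyz": [0, -0.6, 0], "angular": [0, 0, 0.24]},
  {"grip": 0, "xyz": [0, -0.6, 0], "angular": [0, 0, 0.32]},
  {"grip": 0, "xyz": [0, -0.6, 0], "angular": [0, 0, 0.4]},
  {"grip": 0, "xyz": [0, -0.6, 0], "angular": [0, 0, 0.48]},
  {"grip": 0, "xyz": [0, -0.6, 0], "angular": [0, 0, 0.48]},
])

```text
time_s: 5.15
tcp_pos: [0.5409, -0.0162, 0.1196]
ee_rot: [[0.903, -0.43, 0.001], [-0.43, -0.903, 0.001], [0.001, -0.001, -1.0]]
wrist_force: [-0.4, 4.4, 1.1]
gripper_width: 0.106
gripper_force: 30.0
```

```bash
python3 - <<'E'
from h import *
s=r.sense();print(s["moment"],s["wrist_force"],s["tcp_pos"],np.degrees(np.arctan2(s["ee_rot"][1][0],s["ee_rot"][0][0])),s["joints"][5])
E
```

```text
[1.655344   0.04244294 0.0311247 ] [-0.41372726  4.4173009   1.12298442] [ 0.54090751 -0.01623172  0.11961581] -25.47377165839844 49.116358002787535
```

Request:
move_arm([
  {"grip": 0, "xyz": [-0.3, -0.6, 0], "angular": [0, 0, 0.08]},
  {"grip": 0, "xyz": [-0.3, -0.6, 0], "angular": [0, 0, 0.16]},
  {"grip": 0, "xyz": [-0.3, -0.6, 0], "angular": [0, 0, 0.24]},
  {"grip": 0, "xyz": [-0.3, -0.6, 0], "angular": [0, 0, 0.32]},
  {"grip": 0, "xyz": [-0.3, -0.6, 0], "angular": [0, 0, 0.4]},
  {"grip": 0, "xyz": [-0.3, -0.6, 0], "angular": [0, 0, 0.48]},
  {"grip": 0, "xyz": [-0.3, -0.6, 0], "angular": [0, 0, 0.54]},
  {"grip": 0, "xyz": [-0.3, -0.6, 0], "angular": [0, 0, 0.54]},
])

```text
time_s: 5.95
tcp_pos: [0.5417, -0.0159, 0.1198]
ee_rot: [[0.555, -0.832, 0.003], [-0.832, -0.555, 0.0], [0.001, -0.003, -1.0]]
wrist_force: [3.0, 2.2, -1.4]
gripper_width: 0.101
gripper_force: 30.0
```

```bash
cat > st.py <<'E'
from h import *
s=r.sense();print("M",np.round(s["moment"],3),"F",np.round(s["wrist_force"],2),np.round(s["tcp_pos"],4),"yaw",np.degrees(np.arctan2(s["ee_rot"][1][0],s["ee_rot"][0][0])).round(2),"j6",s["joints"][5],s["gripper_width"],s["time_s"])
E
python3 st.py
```

```text
M [ 1.064 -0.928  0.051] F [ 2.95  2.18 -1.43] [ 0.5417 -0.0159  0.1198] yaw -56.31 j6 18.194137514398143 0.10125265856128644 5.95
```

Request:
move_arm([
  {"grip": 0, "xyz": [0, -0.6, 0], "angular": [0, 0, 0.04]},
  {"grip": 0, "xyz": [0, -0.6, 0], "angular": [0, 0, 0.08]},
  {"grip": 0, "xyz": [0, -0.6, 0], "angular": [0, 0, 0.1]},
  {"grip": 0, "xyz": [0, -0.6, 0], "angular": [0, 0, 0.1]},
])

```text
time_s: 6.35
tcp_pos: [0.5417, -0.016, 0.1197]
ee_rot: [[0.469, -0.883, 0.002], [-0.883, -0.469, -0.0], [0.001, -0.002, -1.0]]
wrist_force: [3.1, 2.3, -2.2]
gripper_width: 0.103
gripper_force: 30.0
```

```bash
python3 st.py
```

```text
M [ 0.588 -1.134  0.081] F [ 3.05  2.33 -2.17] [ 0.5417 -0.016   0.1197] yaw -62.05 j6 12.441032518675412 0.10308576819265404 6.35
```

Request:
move_arm([
  {"grip": 0, "xyz": [0, 0, 0], "angular": [0, 0, 0.03]},
  {"grip": 0, "xyz": [0, 0, 0], "angular": [0, 0, 0.06]},
  {"grip": 0, "xyz": [0, 0, 0], "angular": [0, 0, 0.08]},
  {"grip": 0, "xyz": [0, 0, 0], "angular": [0, 0, 0.08]},
])

```text
time_s: 6.75
tcp_pos: [0.541, -0.0161, 0.1197]
ee_rot: [[0.395, -0.919, 0.0], [-0.919, -0.395, -0.0], [0.0, -0.0, -1.0]]
wrist_force: [3.3, 0.8, -1.0]
gripper_width: 0.1
gripper_force: 30.0
```

```bash
python3 st.py
```

```text
M [ 0.248 -1.243  0.063] F [ 3.27  0.77 -0.97] [ 0.541  -0.0161  0.1197] yaw -66.76 j6 7.746236209679904 0.10042056093317643 6.75
```

Request:
move_arm([
  {"grip": 0, "xyz": [0, 0, 0], "angular": [0, 0, 0.03]},
  {"grip": 0, "xyz": [0, 0, 0], "angular": [0, 0, 0.06]},
  {"grip": 0, "xyz": [0, 0, 0], "angular": [0, 0, 0.06]},
])

```text
time_s: 7.05
tcp_pos: [0.541, -0.016, 0.1197]
ee_rot: [[0.338, -0.941, 0.0], [-0.941, -0.338, -0.0], [0.0, -0.0, -1.0]]
wrist_force: [4.2, 0.7, -0.3]
gripper_width: 0.1
gripper_force: 30.0
```

```bash
python3 st.py
```

```text
M [ 0.12  -1.387  0.068] F [ 4.24  0.65 -0.32] [ 0.541  -0.016   0.1197] yaw -70.22 j6 4.280443804512936 0.0996138115637816 7.05
```

```bash
python3 - <<'E'
from h import *
w=cap("wrist");p=proj(w,[[.541,-.0165,.1]])[0].astype(int);print(p)
y=max(0,p[1]-120);x=max(0,p[0]-130)
b=cap("scene");A=cv2.resize(w[0][y:y+200,x:x+260],(780,600))[:, :400+0] if 0 else cv2.resize(w[0][y:y+200,x:x+260],(420,323))
q=proj(b,[[.541,-.0165,.1]])[0].astype(int);print(q)
B=cv2.resize(b[0][q[1]-55:q[1]+45,q[0]-60:q[0]+57],(378,323),interpolation=cv2.INTER_CUBIC)
cv2.imwrite("pics/turn.png",np.hstack([A,B])[:,:,::-1])
E
```

```text
[317 307]
[303 274]
```

View pics/turn.png

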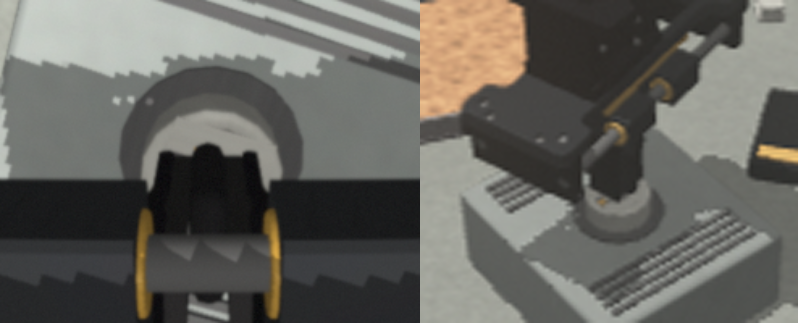

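The key is held square between the pads and has turned with the tool; the unit has not moved. No stop felt yet, so I go on.

Request:
move_arm([
  {"grip": 0, "xyz": [0, 0, 0], "angular": [0, 0, 0.03]},
  {"grip": 0, "xyz": [0, 0, 0], "angular": [0, 0, 0.06]},
  {"grip": 0, "xyz": [0, 0, 0], "angular": [0, 0, 0.06]},
])

```text
time_s: 7.45
tcp_pos: [0.5414, -0.0158, 0.1197]
ee_rot: [[0.281, -0.96, 0.001], [-0.96, -0.281, 0.0], [0.0, -0.001, -1.0]]
wrist_force: [5.0, -0.3, 0.1]
gripper_width: 0.107
gripper_force: 30.0
```

```bash
python3 st.py
```

```text
M [ 0.11  -1.624  0.097] F [ 5.02 -0.26  0.07] [ 0.5414 -0.0158  0.1197] yaw -73.7 j6 0.800675365739401 0.10676620213128217 7.45
```

Request:
move_arm([
  {"grip": 0, "xyz": [0, -0.7, 0], "angular": [0, 0, 0.03]},
  {"grip": 0, "xyz": [0, -0.7, 0], "angular": [0, 0, 0.06]},
  {"grip": 0, "xyz": [0, -0.7, 0], "angular": [0, 0, 0.06]},
])

```text
time_s: 7.75
tcp_pos: [0.5419, -0.0156, 0.1197]
ee_rot: [[0.223, -0.975, 0.001], [-0.975, -0.223, 0.0], [0.0, -0.001, -1.0]]
wrist_force: [5.9, 0.1, -0.9]
gripper_width: 0.1
gripper_force: 30.0
```

```bash
python3 st.py
```

```text
M [ 2.340e-01 -1.592e+00  1.000e-03] F [ 5.94  0.05 -0.94] [ 0.5419 -0.0156  0.1197] yaw -77.09 j6 -2.5973791315650714 0.0999242651590977 7.75
```

```bash
python3 - <<'E'
from h import *
b=cap("scene");save(b,"pics/s2.png");a=cv2.imread("pics/scene.png",0);n=cv2.imread("pics/s2.png",0)
P={"L":(262,292),"bot":(295,330),"R":(352,302),"slatR":(335,308),"tray":(240,250)}
for k,(u,v) in P.items():
  t=a[v-10:v+11,u-10:u+11];S=n[v-18:v+19,u-18:u+19];m=cv2.matchTemplate(S,t,cv2.TM_CCOEFF_NORMED);_,q,_,l=cv2.minMaxLoc(m);print(k,round(q,3),l[0]-8,l[1]-8)
A=cv2.imread("pics/scene.png")[215:340,235:375];B=cv2.imread("pics/s2.png")[215:340,235:375]
cv2.imwrite("pics/cmp.png",cv2.resize(np.hstack([A,B]),(784,350),interpolation=cv2.INTER_CUBIC))
E
python3 st.py
```

```text
L 0.988 0 0
bot 1.0 0 0
R 0.741 0 0
slatR 1.0 0 0
tray 1.0 0 0
M [ 0.196 -1.67   0.014] F [ 5.69  0.37 -0.65] [ 0.5419 -0.0156  0.1197] yaw -77.05 j6 -2.5539605294018326 0.10244950685964244 7.8
```

View pics/cmp.png

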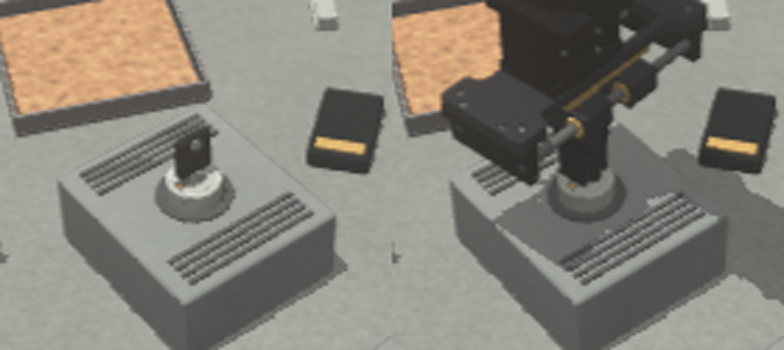

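```bash
python3 - <<'E'
from h import *
w=cap("wrist");x,y=257,215
cv2.imwrite("pics/t3.png",cv2.resize(w[0][y:y+95,x:x+125],(780,593),interpolation=cv2.INTER_CUBIC)[:,:,::-1])
E
```

```text
(no output)
```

View pics/t3.png

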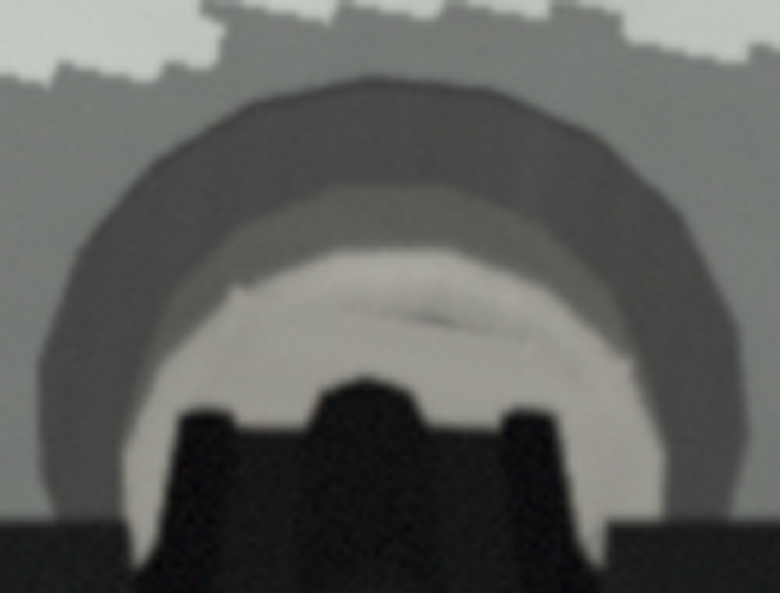

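The head still lies in line with the pads. I push a bit further to be sure of the stop.

Request:
move_arm([
  {"grip": 0, "xyz": [0, -0.6, 0], "angular": [0, 0, 0.03]},
  {"grip": 0, "xyz": [0, -0.6, 0], "angular": [0, 0, 0.06]},
  {"grip": 0, "xyz": [0, -0.6, 0], "angular": [0, 0, 0.06]},
])

```text
time_s: 8.15
tcp_pos: [0.5424, -0.0155, 0.1197]
ee_rot: [[0.164, -0.987, 0.001], [-0.987, -0.164, 0.0], [0.0, -0.001, -1.0]]
wrist_force: [5.5, 0.6, -0.4]
gripper_width: 0.103
gripper_force: 30.0
```

```bash
python3 st.py
```

```text
M [ 0.191 -1.68   0.086] F [ 5.5   0.6  -0.44] [ 0.5424 -0.0155  0.1197] yaw -80.58 j6 -6.07492027183972 0.10272813273100816 8.15
```

Request:
move_arm([
  {"grip": 0, "xyz": [0, 0, 0], "angular": [0, 0, 0.03]},
  {"grip": 0, "xyz": [0, 0, 0], "angular": [0, 0, 0.06]},
  {"grip": 0, "xyz": [0, 0, 0], "angular": [0, 0, 0.06]},
])

```text
time_s: 8.45
tcp_pos: [0.5428, -0.0155, 0.1197]
ee_rot: [[0.104, -0.995, 0.002], [-0.995, -0.104, 0.0], [-0.0, -0.002, -1.0]]
wrist_force: [6.1, 0.0, -1.0]
gripper_width: 0.103
gripper_force: 30.0
```

```bash
python3 st.py
```

```text
M [ 0.148 -1.973  0.117] F [ 6.11  0.05 -0.98] [ 0.5428 -0.0155  0.1197] yaw -84.01 j6 -9.511764565022743 0.10291067929623872 8.45
```

Torque isn't conclusive. The lock has no spring, so I'll let go, rise, and measure the key's yaw and axis directly.

Request:
move_arm([
  {"grip": 0.5, "xyz": [0, 0, 0], "angular": [0, 0, 0]},
  {"grip": 0.5, "xyz": [0, 0, 0], "angular": [0, 0, 0]},
  {"grip": 0.5, "xyz": [0, 0, 0], "angular": [0, 0, 0]},
  {"grip": 0.5, "xyz": [0, 0, 0], "angular": [0, 0, 0]},
  {"grip": 0.5, "xyz": [0, 0, -30], "angular": [0, 0, 0]},
  {"grip": 0.5, "xyz": [0, 0, -70], "angular": [0, 0, 0]},
  {"grip": 0.5, "xyz": [0, 0, -110], "angular": [0, 0, 0]},
  {"grip": 0.5, "xyz": [0, 0, -130], "angular": [0, 0, 0]},
  {"grip": 0.5, "xyz": [0, 0, -130], "angular": [0, 0, 0]},
  {"grip": 0.5, "xyz": [0, 0, -130], "angular": [0, 0, 0]},
])

```text
time_s: 9.45
tcp_pos: [0.5411, -0.0156, 0.249]
ee_rot: [[0.105, -0.994, -0.002], [-0.994, -0.105, 0.0], [-0.001, 0.002, -1.0]]
wrist_force: [-0.9, -0.8, -1.0]
gripper_width: 0.501
gripper_force: 0.0
```

```bash
python3 st.py; python3 - <<'E'
from h import *
w=cap("wrist");p=proj(w,[[.541,-.0165,.1]])[0];x,y=int(p[0]-45),int(p[1]-45);print(p)
cv2.imwrite("pics/rel.png",cv2.resize(w[0][y:y+90,x:x+90],(600,600),interpolation=cv2.INTER_CUBIC)[:,:,::-1]);print(x,y)
gray=cv2.cvtColor(w[0],cv2.COLOR_RGB2GRAY);m=np.zeros_like(gray);m[y+5:y+85,x+5:x+85]=gray[y+5:y+85,x+5:x+85]<45
n,l,st,c=cv2.connectedComponentsWithStats(m)
for i in range(1,n):
  if st[i][4]>50: print(st[i],c[i],cv2.minAreaRect(np.argwhere(l==i)[:,::-1].astype(np.float32)))
E
```

```text
M [ 0.014  0.012 -0.01 ] F [-0.95 -0.83 -1.03] [ 0.5411 -0.0156  0.249 ] yaw -83.96 j6 -9.427845563864329 0.5005853257902874 9.45
[316.34800404 228.23037809]
271 183
[307 212  14  48 496] [313.55241935 235.21370968] ((313.4292297363281, 235.43807983398438), (47.228492736816406, 11.441269874572754), 86.18592071533203)
```

View pics/rel.png

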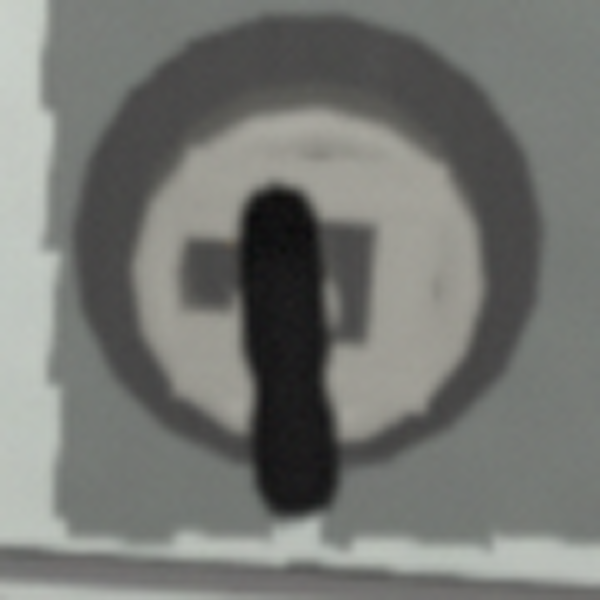

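```bash
python3 - <<'E'
from h import *
from scipy.optimize import least_squares
def fit(w,x,y,c0,yaw0):
    g=cv2.cvtColor(w[0],cv2.COLOR_RGB2GRAY);m=np.zeros_like(g);m[y:y+80,x:x+80]=g[y:y+80,x:x+80]<45
    n,l,st,c=cv2.connectedComponentsWithStats(m);i=1+np.argmax(st[1:,4]);obs=(l==i).astype(np.float32);dt=cv2.GaussianBlur(obs,(0,0),2)
    best=None
    def render(p):
        cx,cy,yw,tx,ty=p;a=yw;R=np.array([[np.cos(a),-np.sin(a)],[np.sin(a),np.cos(a)]])
        P=[]
        # head outline: rounded ends ~ 8-gon
        for z in(.093,.129):
            o=np.array([cx,cy])+np.array([tx,ty])*(z-.07)
            for u,v in((.015,.0025),(.013,.0045),(-.013,.0045),(-.015,.0025),(-.015,-.0025),(-.013,-.0045),(.013,-.0045),(.015,-.0025)):
                P.append([*(o+R@[u,v]),z])
        h=cv2.convexHull(proj(w,P).astype(np.float32))[:,0]
        im=np.zeros(g.shape,np.float32);cv2.fillConvexPoly(im,np.round(h*16).astype(np.int32),1,cv2.LINE_8,4)
        return cv2.GaussianBlur(im,(0,0),2)
    from scipy.optimize import minimize
    f=lambda p:((render(p/ S)-dt)[y-20:y+100,x-20:x+100]**2).sum()
    S=np.array([1000,1000,20,30,30.])
    for tilt in (0,1):
        SS=S.copy()
        if tilt: r_=minimize(f,np.array([*c0,yaw0,0,0])*S,method="Nelder-Mead",options=dict(initial_simplex=None,maxiter=1500,xatol=.01,fatol=.01))
        else:
            q=minimize(lambda p:f(np.array([*p,0,0])),np.array([*c0,yaw0])*S[:3],method="Nelder-Mead",options=dict(maxiter=800,xatol=.01,fatol=.01));r_=q;r_.x=np.array([*q.x,0,0])
        p=r_.x/S;print("tilt" if tilt else "upright",r_.fun.round(2),p[:2].round(4),"yaw",np.degrees(p[2]).round(1),"tilt",np.degrees(p[3:]).round(1))
w=cap("wrist");fit(w,276,188,(.543,-.0165),np.radians(-78))
print("face",atz(w,308/6.667+271,277/6.667+183,.087))
E
```

```text
upright 79.75 [ 0.5427 -0.0153] yaw -80.6 tilt [0. 0.]
tilt 77.39 [ 0.543  -0.0158] yaw -81.3 tilt [0. 0.]
face [ 0.5397 -0.0164  0.087 ]
```

Key yaw is about −80°: turned some 80° from its start, more than 60° plus lag and play, so the plug is on its stop. Regrasp centred on the lock axis, then turn back.

Request:
move_arm([
  {"grip": 0.5, "xyz": [0, 0, 40], "angular": [0, 0, -0.05]},
  {"grip": 0.5, "xyz": [0, 0, 80], "angular": [0, 0, -0.05]},
  {"grip": 0.5, "xyz": [0, 0, 115], "angular": [0, 0, -0.05]},
  {"grip": 0.5, "xyz": [0, 0, 130], "angular": [0, 0, -0.05]},
  {"grip": 0.3, "xyz": [0, 0, 130], "angular": [0, 0, -0.05]},
  {"grip": 0.15, "xyz": [0, 0, 130], "angular": [0, 0, -0.05]},
  {"grip": 0.1, "xyz": [0, 0, 130], "angular": [0, 0, -0.05]},
  {"grip": 0, "xyz": [0, 0, 130], "angular": [0, 0, -0.05]},
  {"grip": 0, "xyz": [0, 0, 130], "angular": [0, 0, -0.05]},
  {"grip": 0, "xyz": [0, 0, 130], "angular": [0, 0, -0.05]},
])

```text
time_s: 10.55
tcp_pos: [0.5428, -0.0154, 0.1205]
ee_rot: [[0.156, -0.988, 0.003], [-0.988, -0.156, 0.0], [-0.0, -0.003, -1.0]]
wrist_force: [0.4, -0.6, 1.9]
gripper_width: 0.11
gripper_force: 42.8
```

```bash
python3 st.py
```

```text
M [ 0.206 -0.139 -0.049] F [ 0.4  -0.58  1.93] [ 0.5428 -0.0154  0.1205] yaw -81.05 j6 -6.551655839471199 0.1100095380835717 10.55
```

Request:
move_arm([
  {"grip": 0, "xyz": [0, 0, 0], "angular": [0, 0, 0.06]},
  {"grip": 0, "xyz": [0, 0.4, 0], "angular": [0, 0, -0.08]},
  {"grip": 0, "xyz": [0.2, 0.8, 0], "angular": [0, 0, -0.18]},
  {"grip": 0, "xyz": [0.2, 0.8, 0], "angular": [0, 0, -0.28]},
  {"grip": 0, "xyz": [0.2, 0.8, 0], "angular": [0, 0, -0.38]},
  {"grip": 0, "xyz": [0.2, 0.8, 0], "angular": [0, 0, -0.48]},
  {"grip": 0, "xyz": [0.2, 0.8, 0], "angular": [0, 0, -0.58]},
  {"grip": 0, "xyz": [0.2, 0.8, 0], "angular": [0, 0, -0.68]},
  {"grip": 0, "xyz": [0.2, 0.8, 0], "angular": [0, 0, -0.68]},
])

```text
time_s: 11.45
tcp_pos: [0.5409, -0.0169, 0.1205]
ee_rot: [[0.742, -0.67, -0.001], [-0.67, -0.742, -0.002], [0.0, 0.002, -1.0]]
wrist_force: [-0.8, -4.3, 5.4]
gripper_width: 0.1
gripper_force: 42.7
```

```bash
python3 st.py
```

```text
M [-1.395  0.612  0.002] F [-0.82 -4.31  5.38] [ 0.5409 -0.0169  0.1205] yaw -42.1 j6 32.40816027131774 0.10040097670213248 11.45
```

Request:
move_arm([
  {"grip": 0, "xyz": [0.2, 0.3, -0.3], "angular": [0, 0, -0.1]},
  {"grip": 0, "xyz": [0.2, 0.3, -0.3], "angular": [0, 0, -0.2]},
  {"grip": 0, "xyz": [0.2, 0.3, -0.3], "angular": [0, 0, -0.3]},
  {"grip": 0, "xyz": [0.2, 0.3, -0.3], "angular": [0, 0, -0.4]},
  {"grip": 0, "xyz": [0.2, 0.3, -0.3], "angular": [0, 0, -0.5]},
  {"grip": 0, "xyz": [0.2, 0.3, -0.3], "angular": [0, 0, -0.6]},
  {"grip": 0, "xyz": [0.2, 0.3, -0.3], "angular": [0, 0, -0.7]},
  {"grip": 0, "xyz": [0.2, 0.3, -0.3], "angular": [0, 0, -0.77]},
  {"grip": 0, "xyz": [0.2, 0.3, -0.3], "angular": [0, 0, -0.77]},
])

```text
time_s: 12.35
tcp_pos: [0.5416, -0.0169, 0.1205]
ee_rot: [[0.999, 0.033, 0.001], [0.033, -0.999, -0.001], [0.001, 0.001, -1.0]]
wrist_force: [-0.1, -5.6, 4.0]
gripper_width: 0.102
gripper_force: 42.7
```

```bash
python3 st.py
```

```text
M [-1.548 -0.015 -0.027] F [-0.14 -5.57  3.99] [ 0.5416 -0.0169  0.1205] yaw 1.91 j6 76.45566976142597 0.10193184211307237 12.35
```

Request:
move_arm([
  {"grip": 0, "xyz": [0, 0, 0], "angular": [0, 0, -0.04]},
  {"grip": 0, "xyz": [0, 0, 0], "angular": [0, 0, -0.08]},
  {"grip": 0, "xyz": [0, 0, 0], "angular": [0, 0, -0.12]},
  {"grip": 0, "xyz": [0, 0, 0], "angular": [0, 0, -0.12]},
])

```text
time_s: 12.75
tcp_pos: [0.5417, -0.0166, 0.1205]
ee_rot: [[0.988, 0.152, 0.001], [0.152, -0.988, -0.001], [0.001, 0.001, -1.0]]
wrist_force: [0.4, -4.5, 4.0]
gripper_width: 0.096
gripper_force: 42.7
```

```bash
python3 st.py
```

```text
M [-1.47   0.006 -0.055] F [ 0.43 -4.48  4.02] [ 0.5417 -0.0166  0.1205] yaw 8.75 j6 83.29288313733456 0.09553512355034996 12.75
```

Request:
move_arm([
  {"grip": 0, "xyz": [0, 0.4, 0], "angular": [0, 0, -0.04]},
  {"grip": 0, "xyz": [0, 0.4, 0], "angular": [0, 0, -0.08]},
  {"grip": 0, "xyz": [0, 0.4, 0], "angular": [0, 0, -0.12]},
  {"grip": 0, "xyz": [0, 0.4, 0], "angular": [0, 0, -0.12]},
])

```text
time_s: 13.15
tcp_pos: [0.542, -0.017, 0.1205]
ee_rot: [[0.963, 0.27, 0.002], [0.27, -0.963, -0.001], [0.001, 0.001, -1.0]]
wrist_force: [0.6, -4.5, 4.1]
gripper_width: 0.1
gripper_force: 42.7
```

```bash
python3 st.py
```

```text
M [-1.633 -0.248 -0.057] F [ 0.59 -4.54  4.14] [ 0.542  -0.017   0.1205] yaw 15.65 j6 90.22670369239356 0.10039733401247619 13.15
```

Request:
move_arm([
  {"grip": 0, "xyz": [0, 0, 0], "angular": [0, 0, -0.04]},
  {"grip": 0, "xyz": [0, 0, 0], "angular": [0, 0, -0.07]},
  {"grip": 0, "xyz": [0, 0, 0], "angular": [0, 0, -0.07]},
  {"grip": 0, "xyz": [0, 0, 0], "angular": [0, 0, 0]},
  {"grip": 0, "xyz": [0, 0, 0], "angular": [0, 0, 0.08]},
  {"grip": 0, "xyz": [0, 0, 0], "angular": [0, 0, 0.16]},
  {"grip": 0, "xyz": [0, 0, 0], "angular": [0, 0, 0.19]},
  {"grip": 0, "xyz": [0, 0, 0], "angular": [0, 0, 0.19]},
])

```text
time_s: 13.95
tcp_pos: [0.542, -0.0161, 0.1205]
ee_rot: [[0.997, 0.082, 0.002], [0.082, -0.997, 0.001], [0.002, -0.001, -1.0]]
wrist_force: [-1.4, -2.2, 5.2]
gripper_width: 0.103
gripper_force: 42.8
```

```bash
python3 st.py
```

```text
M [-0.543  0.099  0.036] F [-1.42 -2.24  5.15] [ 0.542  -0.0161  0.1205] yaw 4.71 j6 79.29399708566152 0.10288743486864949 13.95
```

Request:
move_arm([
  {"grip": 0, "xyz": [0, 0, -2], "angular": [0, 0, 0]},
  {"grip": 0, "xyz": [0, 0, -4], "angular": [0, 0, 0]},
  {"grip": 0, "xyz": [0, 0, -6], "angular": [0, 0, 0]},
  {"grip": 0, "xyz": [0, 0, -6], "angular": [0, 0, 0]},
])

```text
time_s: 14.35
tcp_pos: [0.5413, -0.0164, 0.1258]
ee_rot: [[0.996, 0.085, 0.0], [0.085, -0.996, 0.0], [0.0, -0.0, -1.0]]
wrist_force: [-1.3, -0.8, -0.4]
gripper_width: 0.098
gripper_force: 42.7
```

```bash
python3 st.py
```

```text
M [ 0.017 -0.045  0.07 ] F [-1.29 -0.83 -0.44] [ 0.5413 -0.0164  0.1258] yaw 4.86 j6 79.45604828694701 0.0981458477202102 14.35
```

Lifts freely, with forces near zero. I pull it all the way out.

Request:
move_arm([
  {"grip": 0, "xyz": [0, 0, -6], "angular": [0, 0, 0]},
  {"grip": 0, "xyz": [0, 0, -12], "angular": [0, 0, 0]},
  {"grip": 0, "xyz": [0, 0, -25], "angular": [0, 0, 0]},
  {"grip": 0, "xyz": [0, 0, -50], "angular": [0, 0, 0]},
  {"grip": 0, "xyz": [0, 0, -80], "angular": [0, 0, 0]},
  {"grip": 0, "xyz": [0, 0, -90], "angular": [0, 0, 0]},
  {"grip": 0, "xyz": [0, 0, -90], "angular": [0, 0, 0]},
])

```text
time_s: 15.05
tcp_pos: [0.5422, -0.0164, 0.2178]
ee_rot: [[0.996, 0.085, 0.004], [0.085, -0.996, 0.001], [0.004, -0.001, -1.0]]
wrist_force: [-0.4, -0.6, -0.5]
gripper_width: 0.098
gripper_force: 42.7
```

```bash
python3 st.py; python3 - <<'E'
from h import *
t=cap("top")
hsv=cv2.cvtColor(t[0],cv2.COLOR_RGB2HSV);m=((hsv[:,:,0]>5)&(hsv[:,:,0]<20)&(hsv[:,:,1]>110)).astype(np.uint8)
m[:,:330]=0;m[:,440:]=0;m[:200]=0;m[310:]=0
q=cv2.minAreaRect(np.argwhere(m)[:,::-1].astype(np.float32));print(q)
P=[atz(t,*c,.005) for c in cv2.boxPoints(q)];print(P,np.mean(P,0),"world")
# slot face after removal: wrist
w=cap("wrist");save(w,"pics/out.png")
E
```

```text
M [-0.056 -0.022  0.028] F [-0.36 -0.57 -0.48] [ 0.5422 -0.0164  0.2178] yaw 4.88 j6 79.48083207936831 0.09833404735507717 15.05
((383.9845275878906, 255.34022521972656), (56.21611404418945, 52.769920349121094), 21.037511825561523)
[array([ 0.4256, -0.1714,  0.005 ]), array([ 0.5732, -0.2261,  0.005 ]), array([ 0.5158, -0.3795,  0.005 ]), array([ 0.3706, -0.3212,  0.005 ])] [ 0.4713  -0.27455  0.005  ] world
```

Key is held (8.5 mm between pads), and its foot is about 80 mm above the lock. Over to the tray centre at (0.4715, −0.2745).

Request:
move_arm([
  {"grip": 0, "xyz": [-12, 33, 0], "angular": [0, 0, 0]},
  {"grip": 0, "xyz": [-25, 68, 0], "angular": [0, 0, 0]},
  {"grip": 0, "xyz": [-38, 104, 0], "angular": [0, 0, 0]},
  {"grip": 0, "xyz": [-51, 140, 0], "angular": [0, 0, 0]},
  {"grip": 0, "xyz": [-64, 176, 0], "angular": [0, 0, 0]},
  {"grip": 0, "xyz": [-77, 212, 0], "angular": [0, 0, 0]},
  {"grip": 0, "xyz": [-88, 240, 0], "angular": [0, 0, 0]},
  {"grip": 0, "xyz": [-92, 252, 0], "angular": [0, 0, 0]},
  {"grip": 0, "xyz": [-92, 252, 0], "angular": [0, 0, 0]},
  {"grip": 0, "xyz": [-92, 252, 0], "angular": [0, 0, 0]},
])

```text
time_s: 16.15
tcp_pos: [0.4708, -0.2751, 0.2148]
ee_rot: [[0.996, 0.085, -0.002], [0.085, -0.996, 0.001], [-0.002, -0.001, -1.0]]
wrist_force: [-0.2, 0.3, -0.3]
gripper_width: 0.1
gripper_force: 42.7
```

Request:
move_arm([
  {"grip": 0, "xyz": [0, 0, 30], "angular": [0, 0, 0]},
  {"grip": 0, "xyz": [0, 0, 65], "angular": [0, 0, 0]},
  {"grip": 0, "xyz": [0, 0, 100], "angular": [0, 0, 0]},
  {"grip": 0, "xyz": [0, 0, 130], "angular": [0, 0, 0]},
  {"grip": 0, "xyz": [0, 0, 145], "angular": [0, 0, 0]},
  {"grip": 0, "xyz": [0, 0, 152], "angular": [0, 0, 0]},
  {"grip": 0, "xyz": [0, 0, 155], "angular": [0, 0, 0]},
  {"grip": 0, "xyz": [0, 0, 155], "angular": [0, 0, 0]},
])

```text
time_s: 16.95
tcp_pos: [0.4718, -0.2751, 0.0612]
ee_rot: [[0.996, 0.086, 0.001], [0.086, -0.996, -0.0], [0.001, 0.0, -1.0]]
wrist_force: [-0.1, -0.5, -0.6]
gripper_width: 0.102
gripper_force: 42.7
```

```bash
python3 st.py
```

```text
M [-0.015 -0.052 -0.028] F [-0.06 -0.52 -0.61] [ 0.4718 -0.2751  0.0612] yaw 4.94 j6 108.17269385096131 0.10186840875867673 16.95
```

Request:
move_arm([
  {"grip": 0, "xyz": [0, 0, 2], "angular": [0, 0, 0]},
  {"grip": 0, "xyz": [0, 0, 4], "angular": [0, 0, 0]},
  {"grip": 0, "xyz": [0, 0, 4], "angular": [0, 0, 0]},
])

```text
time_s: 17.25
tcp_pos: [0.4712, -0.2756, 0.0572]
ee_rot: [[0.996, 0.085, 0.001], [0.085, -0.996, -0.0], [0.001, 0.0, -1.0]]
wrist_force: [1.2, -0.3, -1.1]
gripper_width: 0.102
gripper_force: 42.7
```

Request:
move_arm([
  {"grip": 0.15, "xyz": [0, 0, 0], "angular": [0, 0, 0]},
  {"grip": 0.25, "xyz": [0, 0, 0], "angular": [0, 0, 0]},
  {"grip": 0.5, "xyz": [0, 0, 0], "angular": [0, 0, 0]},
  {"grip": 0.9, "xyz": [0, 0, 0], "angular": [0, 0, 0]},
  {"grip": 0.9, "xyz": [0, 0, 0], "angular": [0, 0, 0]},
  {"grip": 0.9, "xyz": [0, 0, -10], "angular": [0, 0, 0]},
  {"grip": 0.9, "xyz": [0, 0, -40], "angular": [0, 0, 0]},
  {"grip": 0.9, "xyz": [0, 0, -80], "angular": [0, 0, 0]},
  {"grip": 0.9, "xyz": [0, 0, -120], "angular": [0, 0, 0]},
  {"grip": 0.9, "xyz": [0, 0, -160], "angular": [0, 0, 0]},
])

```text
time_s: 18.25
tcp_pos: [0.4708, -0.2755, 0.2194]
ee_rot: [[0.996, 0.085, 0.001], [0.085, -0.996, -0.0], [0.001, 0.0, -1.0]]
wrist_force: [0.7, -0.5, 0.6]
gripper_width: 0.86
gripper_force: 0.0
```

Request:
move_arm([
  {"grip": 0.9, "xyz": [-40, 0, 0], "angular": [0, 0, 0]},
  {"grip": 0.9, "xyz": [-60, 0, 0], "angular": [0, 0, 0]},
  {"grip": 0.9, "xyz": [-60, 0, 0], "angular": [0, 0, 0]},
  {"grip": 0.9, "xyz": [-60, 0, 0], "angular": [0, 0, 0]},
])

```text
time_s: 18.65
tcp_pos: [0.4115, -0.2809, 0.2178]
ee_rot: [[0.996, 0.085, 0.002], [0.085, -0.996, -0.001], [0.002, 0.001, -1.0]]
wrist_force: [0.3, -1.3, -0.1]
gripper_width: 0.902
gripper_force: 0.0
```

```bash
python3 st.py; python3 - <<'E'
from h import *
for nm in("wrist","scene"):
    w=cap(nm);g=cv2.cvtColor(w[0],cv2.COLOR_RGB2GRAY)
    c,s=np.cos(np.radians(-21)),np.sin(np.radians(-21));C=np.array([.4715,-.2745])
    Q=[[*(C+np.array([c*a-s*b,s*a+c*b])),.006] for a,b in((.07,.07),(.07,-.07),(-.07,-.07),(-.07,.07))]
    q=proj(w,Q).astype(np.int32);M=np.zeros_like(g);cv2.fillConvexPoly(M,q,1)
    m=((g<50)&(M>0)).astype(np.uint8);n,l,st,ct=cv2.connectedComponentsWithStats(m)
    print(nm,q.tolist(),[(st[i].tolist(),atz(w,*ct[i],.012)) for i in range(1,n) if st[i][4]>25])
# lock now vs key in place (scene): dark pixels near old head
a=cv2.imread("pics/scene.png",0);b=cv2.cvtColor(cap("scene")[0],cv2.COLOR_RGB2GRAY);R=np.s_[255:285,294:314]
print("dark at lock before/after",(a[R]<60).sum(),(b[R]<60).sum())
R=np.s_[340:380,395:430];print("cash key diff",np.abs(a[R].astype(int)-b[R]).mean())
E
```

```text
M [-0.023 -0.004  0.001] F [ 0.33 -1.27 -0.07] [ 0.4115 -0.2809  0.2178] yaw 4.87 j6 110.46043268167926 0.9023134110625396 18.65
wrist [[273, 27], [424, 105], [348, 247], [208, 181]] [([310, 128, 11, 40, 367], array([ 0.4689, -0.2755,  0.012 ]))]
scene [[245, 256], [237, 222], [289, 213], [302, 246]] []
dark at lock before/after 105 0
cash key diff 1.3371428571428572
```

```bash
python3 -c "
from station import r
print(r.finish_job())"
```

```text
the job is handed in; nothing more can be done
None
```

I turned the power unit's key clockwise until I judged it at its stop, turned it back, pulled it out and put it in the tray, then handed the job in at about 18.7 s. The stop was judged from the key having turned about 80°, because I felt no clear torque rise. The camera shows the lock empty, the key near the tray's centre and the cash box key unmoved.

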